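# Honey dipper into the tea mug

### The arm

A 6-joint arm with a two-finger parallel gripper is mounted at the origin on a cart in front of the work surface, level with it; the furniture and walls round the work are solid. World frame = base frame: x ahead of the robot, y to its left, z up, the work surface at z = 0. Lengths are in m, angles in degrees, forces in N, time in s.
With the tool pointing down it reaches from about 0.4 to 0.825 m from the base axis. Payload 7 kg.
Tool frame: the origin (TCP) lies between the finger pads; the fingertips stand 22 mm ahead of it and the grasp point (between the pads) lies 3 mm ahead of it; z points along the fingers, y is the direction in which the jaws open and shut (so a half turn about z gives the same grasp; the last joint's range is limited). The gripper opens to 88 mm and grips with 3 to 60 N. Pads are 19 mm wide; open, the fingers measure 130 mm over their backs; the gripper's body (78 mm by 193 mm) begins 47 mm behind the grasp point.
Start: joints at [-55.858, 20.546, 0.682, 0, -70.136, -16.507], TCP at [0.204, -0.643, 0.249] pointing down, gripper open.
Joint ranges: [-176.03, 176.03], [-82.01, 121.73], [-58.28, 71.71], [-173.87, 95.51], [-174.79, -0.11], [-173.66, 173.66]. Speed limits (degrees/s): [136.94, 136.94, 172.46, 180, 180, 180].

### API

Orientations are given as [roll, pitch, yaw] about the fixed x, y, z axes, in that order (R = Rz(yaw) Ry(pitch) Rx(roll)).
In Python, from plant import telemetry, cams, r gives the robot as it stands.
- The arm moves only by the tool carry_out, never from a script. Its argument "commands" is one flat list of numbers, 5 for each row, row after row: the shift along the world's x, y, z as a fraction of full scale, then the turn about the world's z as a fraction of full scale, then the gripper's target within -1 to 1 (shut at 1, half-way at 0, fully open at -1). In form: [x, y, z, turn, claw, x, y, z, turn, claw, ...]. A call has 1 to 8 rows; each row shifts and turns the commanded pose from where the row before left it; what a row does not reach is not made up. Full scale, the value 1, is 0.04 m for a shift and 4 degrees for a turn. A row lasts 1/10 s, in which the tool goes at most 50 mm and 8.59 degrees, less where a joint would pass 70% of its speed; a pose out of reach is approached as far as the arm can. A call with a number of a shift or a turn outside -1 to 1 is refused whole. A call with a gripper value outside its range is refused whole. The fingers move at their own pace and stop on an object; "grip_force" is the grip in N (left out, the last holds). Time passes only in rows, so rows that do not move let the fingers close. It gives the time, the measured TCP pose, the force and the opening at its end, in the units of the state.
- telemetry.get_state(): the state, without advancing time (a new reading comes with each control period).
- cams.capture(name): name is "scene" or "top" or "wrist"; returns a dict with "frame" (420x560x3 uint8, red, green, blue), "camera_matrix" (3x3 intrinsics, pixels), "camera_from_world" (4x4, takes a point from world to camera coordinates); the wrist camera has in their place "mount" (4x4, takes a point from camera to tool coordinates, whose origin is the TCP and whose axes are the flange's). Camera axes: x right, y down, z forward; pixel columns grow to the right and rows downward; lengths in m; the calibration is good to about 2 mm. A picture is of the moment at which its call begins: read the wrist's pose just before it. There is no depth.
- r.close_job(): hands the job in, once; it reports no verdict.
The state is a dict: "time_s": time; "joints": joint angles; "qd": joint speeds; "joint_torque": joint torques, N m; "tcp_pos": TCP position; "eef_rot": TCP orientation; "contact_force": force on the tool from outside, world axes, zero at the start; "moment": the same for the moment, N m; "gripper_width": finger opening in m.
Only numpy, scipy, OpenCV 4.12 (cv2) and the standard library are available. Lean on these libraries where they do the work, as an engineer would, in place of code of your own. Each camera call takes 0.05 s, during which the arm holds its last target. There are 200 camera calls.

### The job

Take the wooden lid off the white mug and set it down, knob up, on the free part of the black tray. Then lift the honey dipper out of its stand and lower it, head down, into the white mug so that it is left leaning on the rim on the side straight across from the mug's handle. Lower both things into place rather than dropping them, keep the mug where it stands and leave everything else alone.

Things in the scene. Friction and masses are not known exactly. Their poses are not given: they have to be found in the camera images.
- mug_mouth (a point): Centre of the mouth of the plain white mug, at rim height (95 mm above the table). The mug is loose (0.34 kg), open inside, 90 mm across outside at the rim and about 70 mm at the foot; wall about 4 mm, inner floor 87 mm below this point, inner radius about 40 mm at the rim and 30 mm at the floor. z up; the handle is on the -y side, reaching 85 mm from this point, so the +y axis points to the side of the rim straight across from the handle.
- lid_knob (a point): Point on the axis of the loose wooden lid (90 g) that covers the white mug, 22 mm above the top of its disc, inside its knob. Knob: round, 22 mm across at its foot, 28 mm near its top, its top 13 mm above this point. Disc 98 mm across, 8 mm thick; under it a 62 mm plug, 6 mm deep, hangs loosely in the mouth. The lid's underside is 36 mm below this point. z up.
- tray_floor (a point): Centre of the floor of the fixed black tray, 3 mm above the table. Tray 175 mm along its x, 285 mm along its y, rim 10 mm above the floor; two jam portions lie on its +y end (beyond y = +70 mm), the rest is free.
- stand_mouth (a point): Centre of the mouth of the fixed dark turned-wood stand in which the dipper stands upright: 76 mm across at the foot, 60 mm tall, bore about 38 mm across, floor of the bore 48 mm below this point.
- dipper_middle (a point): Middle of the loose light-wood honey dipper (45 g, 190 mm long), on its axis, 95 mm from either end. Its z axis points from the grooved head to the handle's end. Head 31 mm across, 45 mm long, flat foot 22 mm across; handle round, 12 mm across, with a 16 mm ball at its end. It starts upright in the stand, head down, so that its top is about 202 mm above the table.
- dipper_top (a point): Handle end of the dipper, 95 mm along its +z from its middle.
- dipper_head (a point): Point inside the dipper's head on the axis, 22 mm from the foot.
- two_tone_mug: Bystander: blue-and-white mug without a lid, 78 mm across and 92 tall. Loose; origin at its underside.
- honey_jar: Bystander: closed honey jar, 65 mm across, 86 tall. Loose; origin at its underside.
- banana: Bystander: banana, 58x192x38 mm. Fixed; origin at its underside.
- jam_a: Bystander: jam portion, 37x50x16 mm, lying at the left (+y) end of the tray. Fixed; origin at its underside.
- milk_jug: Bystander: white jug with a handle, 115x170 mm, 170 tall. Fixed; origin at its underside.
- glass: Bystander: drinking glass, 81 mm across, 93 tall. Fixed; origin at its underside.
- jam_b: Bystander: jam portion, 37x50x16 mm, lying at the left (+y) end of the tray. Fixed; origin at its underside.
- caddy: Bystander: black sugar-packet caddy, 52x66x71 mm. Fixed; origin at its underside.

How it is judged:
By the outcome, as a careful person would: the job done as asked, in the order asked, and still so for the second after the job is handed in, with the robot touching nothing.
It also fails if it takes over 69 s, if anything falls off the work surface, if the arm or the gripper's body presses on something with over 40 N, if the wrist force passes 120 N, or if a joint passes its speed limit or range.

## Working session

There is one attempt and no reset: what is moved stays moved. The work goes in short steps, Python scripts to look and compute and a tool call to move; the robot and the scene stay as the last step left them, time stands still between calls to the robot, and variables do not carry over. Pictures are saved under pics/ and viewed, about 8 in all and at most 12, crops included, and the job is handed in when it is done.

Besides the shell and the picture viewer there is one more tool, called after "Request:" as name(argument=value, ...) on one line, values as JSON. carry_out: Moves the arm, as the interface text tells. Shift numbers are shares of 0.04 m and turn numbers shares of 4 degrees, none past 1 either way. Its arguments: {"type":"object","properties":{"commands":{"type":"array"},"grip_force":{"type":"number"}},"required":["commands"]}

```bash
mkdir -p pics
cat > h.py <<'E'
import numpy as np, cv2
from plant import telemetry, cams, r
def cap(n,f=None):
    c=cams.capture(n)
    if f: cv2.imwrite(f'pics/{f}.png',c['frame'][:,:,::-1])
    return c
def ray(c,u,v):
    K=np.array(c['camera_matrix']);T=np.array(c['camera_from_world'])
    d=T[:3,:3].T@np.linalg.solve(K,[u,v,1.]);o=-T[:3,:3].T@T[:3,3]
    return o,d
def onz(c,u,v,z):
    o,d=ray(c,u,v);return o+d*(z-o[2])/d[2]
def proj(c,p):
    K=np.array(c['camera_matrix']);T=np.array(c['camera_from_world'])
    q=K@(T[:3,:3]@np.array(p)+T[:3,3]);return q[:2]/q[2]
E
python3 - <<'E'
from h import *
import pickle
a=cap('scene');b=cap('top')
pickle.dump((a,b),open('v0.pkl','wb'))
cv2.imwrite('pics/a.png',np.hstack([cv2.resize(x['frame'],(400,300)) for x in (a,b)])[:,:,::-1]); cv2.imwrite('pics/top0.png',b['frame'][:,:,::-1]);cv2.imwrite('pics/scene0.png',a['frame'][:,:,::-1])
for c in (a,b):print(ray(c,280,210))
s=telemetry.get_state();print(s['time_s'],s['tcp_pos'],s['eef_rot'],s['contact_force'],s['gripper_width'])
E
```

```text
(array([-0.24428243,  0.92834304,  0.74605886]), array([ 0.57283619, -0.68417479, -0.45148802]))
(array([ 0.35348094, -0.02145687,  1.82164798]), array([ 0.13403868,  0.00895367, -0.99105461]))
0.1 [ 0.20436756 -0.64290901  0.24772025] [ 1.79916576e+02 -6.67715489e-03 -1.62369641e+02] [-0.48787584  0.17975022  0.41130984] 0.08772954545221887
```

View pics/top0.png

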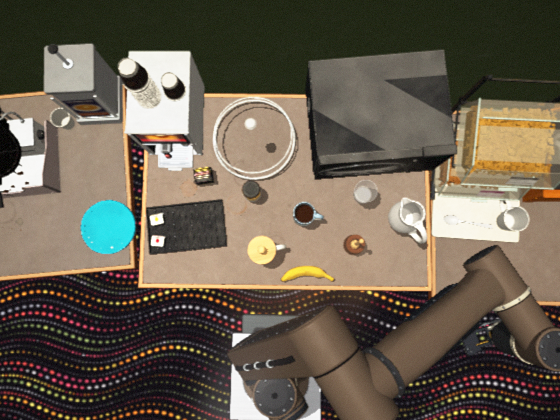

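View pics/scene0.png

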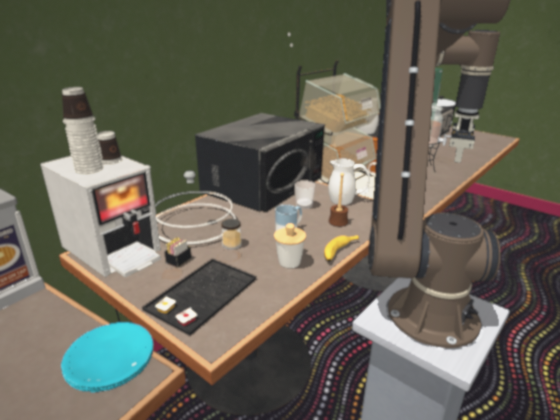

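The top view shows the tray at about (187,226), the lidded mug at (263,250) with its handle to the right, the stand and dipper at (355,244), the jug at (408,218), the banana at (307,273) and the two-tone mug at (304,213). The scene view agrees, with the lid at (290,235) and the dipper's ball near (341,172).

Run:
```python
from h import *
import pickle
a,b=pickle.load(open('v0.pkl','rb'))
hsv=cv2.cvtColor(b['frame'],cv2.COLOR_RGB2HSV)
for p in [(255,245),(263,243),(356,243),(361,243),(350,240),(187,226),(280,248)]: print(p,hsv[p[1],p[0]],b['frame'][p[1],p[0]])
def comp(m,box,n=3):
    x0,y0,x1,y1=box;q=np.zeros_like(m);q[y0:y1,x0:x1]=m[y0:y1,x0:x1]
    cs=cv2.findContours(q,cv2.RETR_EXTERNAL,cv2.CHAIN_APPROX_NONE)[0]
    return sorted(cs,key=cv2.contourArea)[::-1][:n]
lid=cv2.inRange(hsv,(15,60,120),(35,255,255))
for c in comp(lid,(235,225,290,272),1):
    e=cv2.fitEllipse(c);print('lid',e,onz(b,*e[0],.103))
tray=cv2.inRange(hsv,(0,0,0),(180,255,60))
for c in comp(tray,(140,190,235,262),1):
    e=cv2.minAreaRect(c);print('tray',e,onz(b,*e[0],.013)); print([onz(b,*q,.013)[:2].round(3).tolist() for q in cv2.boxPoints(e)])
L=[cv2.resize(b['frame'][y0:y0+h,x0:x0+w],(400,400),interpolation=cv2.INTER_CUBIC) for x0,y0,w,h in((235,220,60,60),(325,215,60,60))]
cv2.imwrite('pics/c.png',np.hstack(L)[:,:,::-1])
L=[cv2.resize(a['frame'][y0:y0+h,x0:x0+w],(400,400),interpolation=cv2.INTER_CUBIC) for x0,y0,w,h in((255,205,80,80),(310,160,80,80))]
cv2.imwrite('pics/d.png',np.hstack(L)[:,:,::-1])
cv2.imwrite('pics/cd.png',cv2.resize(np.vstack([cv2.imread('pics/c.png'),cv2.imread('pics/d.png')]),(600,600)))
```

```text
(255, 245) [ 26  99 254] [254 240 155]
(263, 243) [ 25  97 254] [254 239 157]
(356, 243) [ 17 127 156] [156 121  78]
(361, 243) [ 15 136 172] [172 125  80]
(350, 240) [ 11 149 144] [144  90  60]
(187, 226) [10 25 61] [61 57 55]
(280, 248) [ 22  15 250] [250 246 235]
lid ((254.50706481933594, 247.3079376220703), (44.051822662353516, 46.1453857421875), 118.50810241699219) [0.45332148 0.07963517 0.103     ]
tray ((185.3776397705078, 226.6505889892578), (46.51041793823242, 76.35116577148438), 84.0938491821289) [0.52879428 0.3414342  0.013     ]
[[0.597, 0.494], [0.632, 0.214], [0.462, 0.19], [0.427, 0.467]]
```

View pics/cd.png

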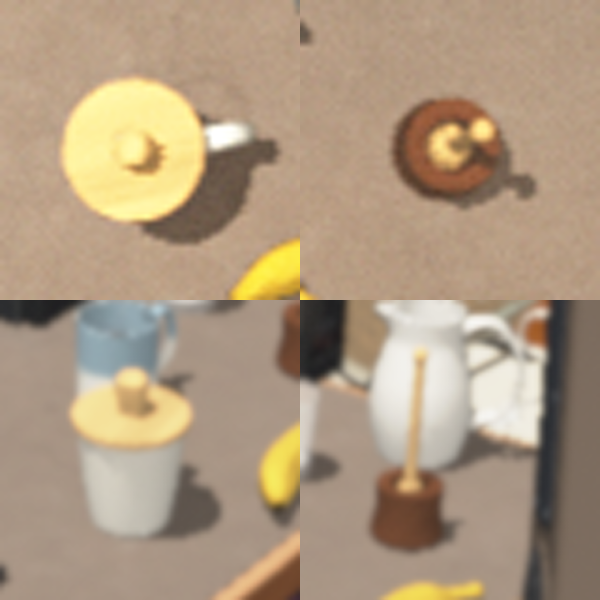

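The crops show the lid disc centre near (262,250), its handle pointing right and slightly up, the stand centre at about (354.6,244) and the dipper ball at about (361,241). The dipper stands nearly upright.

Run:
```python
from h import *
import pickle
a,b=pickle.load(open('v0.pkl','rb'))
def cc(c,lo,hi,box,scale=1):
    h=cv2.cvtColor(c['frame'],cv2.COLOR_RGB2HSV);m=cv2.inRange(h,lo,hi);x0,y0,x1,y1=box
    q=np.zeros_like(m);q[y0:y1,x0:x1]=m[y0:y1,x0:x1]
    k=max(cv2.findContours(q,cv2.RETR_EXTERNAL,cv2.CHAIN_APPROX_NONE)[0],key=cv2.contourArea);return k
k=cc(b,(20,75,215),(32,255,255),(235,225,290,272));e=cv2.fitEllipse(k);print('lid top',e,onz(b,*e[0],.103))
print('knob',onz(b,261,249.3,.136))
print('handle tip',onz(b,235+24.9*2-.5+.0,220+26.0,.05))
k=cc(a,(15,60,150),(32,255,255),(255,205,335,285));print('scene lid',cv2.boundingRect(k), cv2.fitEllipse(k))
print('scene knob top',onz(a,255+131/3.75,205+(372-300)/3.75,.136))
print('stand',onz(b,354.6,244.2,.06),'ball top',onz(b,361.2,240.8,.195),'scene',onz(a,342,174.7,.194))
(o1,d1),(o2,d2)=ray(b,361.2,240.8),ray(a,342,174.5)
t=np.linalg.lstsq(np.c_[d1,-d2],o2-o1,rcond=None)[0];print('tri',o1+d1*t[0],o2+d2*t[1])
# handle-hole entry seen in scene
print('stand scene top',onz(a,310+(408-300)/3.75,160+(483-300)/3.75,.06))
```

```text
lid top ((261.146728515625, 249.54710388183594), (26.970123291015625, 27.413082122802734), 14.152779579162598) [0.44607101 0.05636494 0.103     ]
knob [0.44512224 0.05539292 0.136     ]
handle tip [ 0.46346806 -0.02376026  0.05      ]
scene lid (273, 223, 34, 22) ((289.7089538574219, 234.7620086669922), (19.874338150024414, 32.617305755615234), 89.3526611328125)
scene knob top [0.44500726 0.05700263 0.136     ]
stand [ 0.47483619 -0.27343198  0.06      ] ball top [ 0.47719694 -0.27571233  0.195     ] scene [ 0.47081925 -0.26697266  0.194     ]
tri [ 0.47756598 -0.27647077  0.19014774] [ 0.47683575 -0.27691402  0.19016148]
stand scene top [ 0.46987094 -0.26294825  0.06      ]
```

Request:
carry_out(commands=[0.6,0.7,0.2,1,-1,0.6,0.7,0.2,1,-1,0.6,0.7,0.2,1,-1,0.6,0.7,0.2,1,-1,0.6,0.7,0.2,1,-1,0.6,0.7,0.2,1,-1,0.6,0.7,0.2,1,-1,0.6,0.7,0.2,1,-1], grip_force=20)

```text
time_s: 0.9
tcp_pos: [0.3971, -0.4179, 0.3126]
eef_rot: [180.0, 0.0, -130.2]
contact_force: [1.2, -0.1, 0.4]
gripper_width: 0.0874
```

Request:
carry_out(commands=[0.1,0.9,0,1,-1,0.1,0.9,0,1,-1,0.1,0.9,0,1,-1,0.1,0.9,0,1,-1,0.1,0.9,0,1,-1,0.1,0.9,0,1,-1,0.1,0.9,0,1,-1,0.1,0.9,0,1,-1])

```text
time_s: 1.7
tcp_pos: [0.4281, -0.1298, 0.3124]
eef_rot: [180.0, 0.0, -98.2]
contact_force: [1.6, 0.4, -0.3]
gripper_width: 0.0879
```

Request:
carry_out(commands=[0,0.75,-0.3,1,-1,0,0.75,-0.3,1,-1,0,0.75,-0.3,1,-1,0,0.75,-0.3,1,-1,0,0.75,-0.3,1,-1,0,0.4,-0.3,0.3,-1,0,0,0,0,-1,0,0,0,0,-1])

```text
time_s: 2.5
tcp_pos: [0.4283, 0.0348, 0.2404]
eef_rot: [180.0, -0.0, -77.1]
contact_force: [-0.1, 0.5, 0.8]
gripper_width: 0.0876
```

Run:
```python
from h import *
import pickle
s=telemetry.get_state();c=cap('wrist','w1');pickle.dump((s,c),open('w1.pkl','wb'))
print(s['tcp_pos'],s['eef_rot'],s['joints'],s['contact_force']);print(np.array(c['mount']).round(3),c['camera_matrix'])
```

```text
[0.42827455 0.03481076 0.2404491 ] [ 1.79954063e+02 -2.11418649e-02 -7.71202795e+01] [ 3.11632299e+01 -3.04565229e+00 -2.90250801e+01  6.29711925e-03
 -6.40708229e+01 -1.82862738e+01] [-0.12398912  0.48304729  0.75802642]
[[-0.    -0.97  -0.245  0.066]
 [ 1.    -0.     0.001 -0.001]
 [-0.001 -0.245  0.97  -0.135]
 [ 0.     0.     0.     1.   ]] [[343.80236045   0.         281.63087075]
 [  0.         343.80236045 211.16904054]
 [  0.           0.           1.        ]]
```

View pics/w1.png

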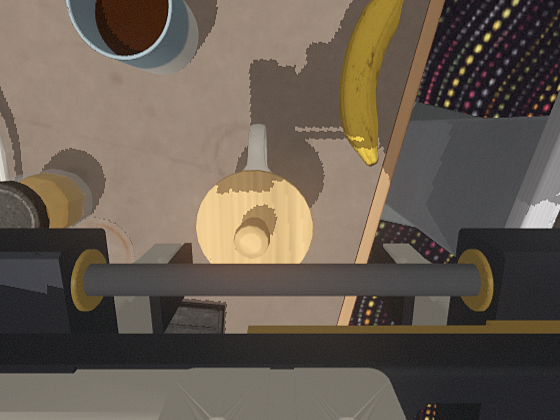

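The wrist view shows the knob top at about (251,239), the lid disc centred near (254,228) and the handle tip at (257,125). The banana and the two-tone mug are clear.

```bash
cat >> h.py <<'E'
from scipy.spatial.transform import Rotation as Ro
def fixw(s,c):
    T=np.eye(4);T[:3,:3]=Ro.from_euler('xyz',s['eef_rot'],degrees=True).as_matrix();T[:3,3]=s['tcp_pos']
    c['camera_from_world']=np.linalg.inv(T@np.array(c['mount']));return c
def wcap(f=None):
    s=telemetry.get_state();return s,fixw(s,cap('wrist',f))
E
python3 - <<'E'
from h import *
import pickle
s,c=pickle.load(open('w1.pkl','rb'));fixw(s,c)
k=onz(c,251,239,.137);print('knob',k,'disc L/R',onz(c,196.5,226,.103),onz(c,312,226,.103))
print('proj disc ctr from top estimate',proj(c,[.4455,.056,.103]),proj(c,[.4455,.056,.138]))
print('handle',onz(c,257,125,.07),onz(c,257,125,.08))
E
```

```text
knob [0.44668706 0.05514527 0.137     ] disc L/R [0.49336527 0.06603073 0.103     ] [0.4002059  0.04480198 0.103     ]
proj disc ctr from top estimate [255.64994985 226.98994561] [252.24329893 240.87175033]
handle [ 0.46341582 -0.02388052  0.07      ] [ 0.46276427 -0.02404562  0.08      ]
```

Request:
carry_out(commands=[0.22,0.26,0,0,-1,0.22,0.26,0,0,-1,0,0,-0.6,0,-1,0,0,-0.6,0,-1,0,0,-0.6,0,-1,0,0,-0.5,0,-1,0,0,-0.3,0,-1,0,0,-0.12,0,-1])

```text
time_s: 3.35
tcp_pos: [0.4463, 0.0555, 0.1306]
eef_rot: [179.9, -0.0, -77.2]
contact_force: [-0.2, -0.3, -0.2]
gripper_width: 0.0878
```

Request:
carry_out(commands=[0,0,0,0,-0.2,0,0,0,0,0.2,0,0,0,0,0.3,0,0,0,0,0.4,0,0,0,0,0.6,0,0,0,0,0.8,0,0,0,0,1,0,0,0,0,1])

```text
time_s: 4.15
tcp_pos: [0.4461, 0.0556, 0.1318]
eef_rot: [-180.0, 0.0, -77.2]
contact_force: [-0.2, 1.0, -0.3]
gripper_width: 0.0293
```

Request:
carry_out(commands=[0,0,0,0,1,0,0,0,0,1,0,0,0.1,0,1,0,0,0.2,0,1,0,0,0.4,0,1,0,0,0.5,0,1,0,0,0.6,0,1,0,0,0,0,1])

```text
time_s: 4.95
tcp_pos: [0.4478, 0.0562, 0.2074]
eef_rot: [-179.7, 0.1, -77.1]
contact_force: [0.4, 0.0, -0.7]
gripper_width: 0.0264
```

Run:
```python
from h import *
s=telemetry.get_state();print(s['tcp_pos'],s['contact_force'],s['gripper_width'],s['time_s'])
w=wcap()[1];a=cap('scene')
cv2.imwrite('pics/l1.png',np.hstack([cv2.resize(w['frame'],(400,300)),cv2.resize(a['frame'][180:300,230:390],(400,300))])[:,:,::-1])
```

```text
[0.44783517 0.0562076  0.20737274] [ 0.36600149  0.01397168 -0.69855495] 0.0263745158049596 4.95
```

View pics/l1.png

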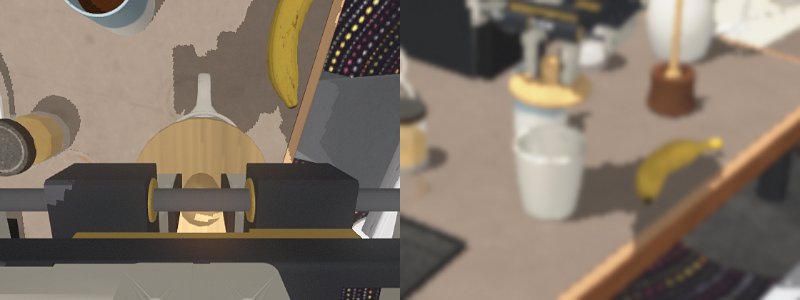

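The lid is held level and the mug stands open where it was. Next I carry the lid to the tray.

Request:
carry_out(commands=[0.27,0.5,0,0,1,0.27,0.8,0,0,1,0.27,1,0,0,1,0.27,1,0,0,1,0.27,1,0,0,1,0.27,0.9,0,0,1,0.27,0.7,0,0,1,0.27,0.35,0,0,1])

```text
time_s: 5.85
tcp_pos: [0.5325, 0.3083, 0.202]
eef_rot: [179.9, -0.1, -77.1]
contact_force: [0.2, -0.2, -0.8]
gripper_width: 0.0265
```

Request:
carry_out(commands=[0,0,-0.4,0,1,0,0,-0.6,0,1,0,0,-0.7,0,1,0,0,-0.6,0,1,0,0,-0.5,0,1,0,0,-0.4,0,1,0,0,-0.2,0,1,0,0,0,0,1])

```text
time_s: 6.65
tcp_pos: [0.5317, 0.3051, 0.0658]
eef_rot: [179.8, -0.1, -77.2]
contact_force: [-0.2, 0.4, -0.8]
gripper_width: 0.0265
```

Run:
```python
from h import *
s=telemetry.get_state();print(s['tcp_pos'],s['contact_force'],s['gripper_width'],s['time_s'])
w=wcap()[1];a=cap('scene')
cv2.imwrite('pics/l2.png',np.hstack([cv2.resize(w['frame'],(400,300)),cv2.resize(a['frame'][220:340,120:280],(400,300))])[:,:,::-1])
```

```text
[0.53167973 0.30512183 0.06580449] [-0.2041743   0.3747899  -0.76858714] 0.02651624245505005 6.65
```

View pics/l2.png

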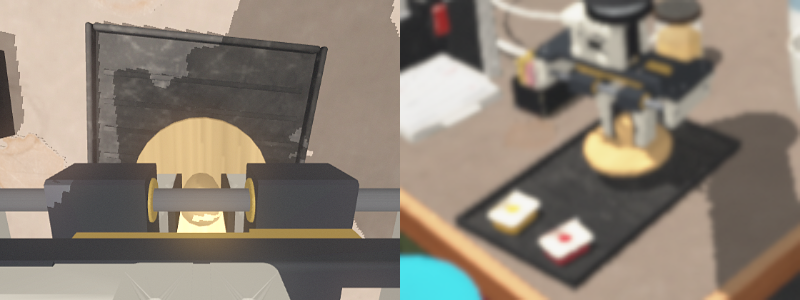

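The lid hangs over the free part of the tray, clear of the jams. I lower it gently.

Request:
carry_out(commands=[0,0,-0.12,0,1,0,0,-0.12,0,1,0,0,-0.1,0,1,0,0,-0.06,0,1,0,0,-0.05,0,1,0,0,0,0,1])

```text
time_s: 7.35
tcp_pos: [0.5324, 0.3054, 0.0495]
eef_rot: [180.0, -0.0, -77.2]
contact_force: [-0.2, -0.3, -0.8]
gripper_width: 0.0264
```

Request:
carry_out(commands=[0,0,-0.05,0,1,0,0,-0.04,0,1,0,0,-0.03,0,1,0,0,0,0,1])

```text
time_s: 7.75
tcp_pos: [0.5328, 0.3057, 0.0456]
eef_rot: [-180.0, 0.0, -77.1]
contact_force: [-0.9, -0.5, 4.2]
gripper_width: 0.0264
```

Request:
carry_out(commands=[0,0,0,0,0.3,0,0,0,0,0.2,0,0,0,0,0,0,0,0,0,-0.3,0,0,0,0,-1,0,0,0,0,-1,0,0,0,0,-1,0,0,0,0,-1])

```text
time_s: 8.55
tcp_pos: [0.5325, 0.3056, 0.0449]
eef_rot: [180.0, -0.0, -77.2]
contact_force: [-0.3, -0.4, -0.1]
gripper_width: 0.0776
```

Request:
carry_out(commands=[0,0,0.2,0,-1,0,0,0.5,0,-1,0,0,1,0,-1,0,0,1,0,-1,0,0,1,0,-1,0,0,1,0,-1,0,0,1,0,-1,0,-0.5,0.9,0,-1])

```text
time_s: 9.35
tcp_pos: [0.5324, 0.2865, 0.3117]
eef_rot: [-179.9, 0.0, -77.1]
contact_force: [0.0, 0.3, 0.4]
gripper_width: 0.0878
```

Request:
carry_out(commands=[0,-1,0,0,-1,0,-1,0,0,-1,0,-1,0,0,-1,0,-1,0,0,-1,0,-1,0,0,-1,0,-1,0,0,-1,-0.2,-1,0,0,-1,-0.2,-1,0,0,-1])

```text
time_s: 10.15
tcp_pos: [0.5158, -0.0361, 0.3097]
eef_rot: [-180.0, -0.0, -77.2]
contact_force: [0.7, 0.1, -0.5]
gripper_width: 0.0874
```

Request:
carry_out(commands=[-0.2,-1,0,0,-1,-0.2,-1,0,0,-1,-0.2,-0.6,0,0,-1,0,-0.4,0,0,-1,0,0,0,0,-1])

```text
time_s: 10.65
tcp_pos: [0.4919, -0.1561, 0.3097]
eef_rot: [-180.0, -0.0, -77.3]
contact_force: [0.4, 1.4, -0.4]
gripper_width: 0.0875
```

Run:
```python
from h import *
import pickle
s,w=wcap();print(s['tcp_pos'],s['eef_rot'],s['contact_force'],s['gripper_width'],s['time_s'])
b=cap('top');pickle.dump((w,b),open('w2.pkl','wb'))
cv2.imwrite('pics/l3.png',np.hstack([cv2.resize(w['frame'],(400,300)),cv2.resize(b['frame'][185:290,145:285],(400,300))])[:,:,::-1])
```

```text
[ 0.49186975 -0.15614304  0.30965046] [-1.79966745e+02 -1.83427644e-02 -7.73001942e+01] [ 0.39856273  1.40911905 -0.44456963] 0.08747158211462677 10.65
```

View pics/l3.png

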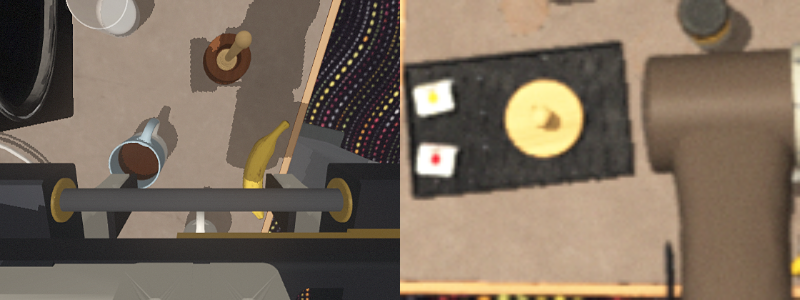

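The lid lies knob up in the free part of the tray. The dipper's ball is at about (341,54) in the full wrist picture and the stand mouth at about (318,83).

Run:
```python
from h import *
import pickle
w,b=pickle.load(open('w2.pkl','rb'));a,b0=pickle.load(open('v0.pkl','rb'))
h=cv2.cvtColor(w['frame'],cv2.COLOR_RGB2HSV)
print('ball',onz(w,341,54,.194),'stand',onz(w,318.5,81,.06),'handle base', onz(w,318,86,.06))
(o1,d1),(o2,d2)=ray(w,341,54),ray(b0,361.2,240.8)
t=np.linalg.lstsq(np.c_[d1,-d2],o2-o1,rcond=None)[0];print('tri',o1+d1*t[0],o2+d2*t[1])
```

```text
ball [ 0.47749614 -0.27381786  0.194     ] stand [ 0.47818585 -0.27189605  0.06      ] handle base [ 0.47747992 -0.26695003  0.06      ]
tri [ 0.47702407 -0.27468815  0.1899417 ] [ 0.47755758 -0.27645351  0.19025821]
```

Request:
carry_out(commands=[-0.1,-0.7,0,0,-1,-0.1,-0.8,0,0,-1,-0.1,-0.8,0,0,-1,-0.07,-0.5,0,0,-1,0,-0.17,0,0,-1,0,0,-0.6,0,-1,0,0,-0.6,0,-1,0,0,-0.6,0,-1], grip_force=15)

```text
time_s: 11.55
tcp_pos: [0.4781, -0.2722, 0.2365]
eef_rot: [-180.0, -0.0, -77.1]
contact_force: [0.1, -0.7, -0.2]
gripper_width: 0.0874
```

Run:
```python
from h import *
s,w=wcap('w3');print(s['tcp_pos'],s['eef_rot'],s['contact_force'],s['time_s'])
print(proj(w,[.477,-.275,.194]))
```

```text
[ 0.47811329 -0.27218622  0.23645588] [-1.79951514e+02 -5.41089655e-03 -7.71184296e+01] [ 0.07127327 -0.74024445 -0.20959523] 11.55
[285.29043706 243.35663621]
```

View pics/w3.png

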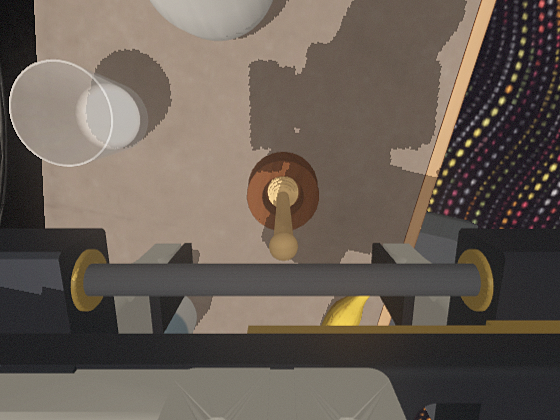

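The ball is at (284,246), within about 1 mm of the prediction, and the dipper is centred in the jaws. I go down and grip.

Request:
carry_out(commands=[-0.03,-0.05,-0.4,0,-1,0,0,-0.5,0,-1,0,0,-0.4,0,-1,0,0,-0.25,0,-1,0,0,-0.1,0,-1,0,0,0,0,-0.3,0,0,0,0,0.2,0,0,0,0,0.4])

```text
time_s: 12.4
tcp_pos: [0.4769, -0.2753, 0.1718]
eef_rot: [-179.9, -0.0, -77.2]
contact_force: [-0.2, -0.4, 0.2]
gripper_width: 0.0687
```

Request:
carry_out(commands=[0,0,0,0,0.6,0,0,0,0,0.7,0,0,0,0,0.8,0,0,0,0,0.9,0,0,0,0,1,0,0,0,0,1,0,0,0,0,1,0,0,0,0,1])

```text
time_s: 13.2
tcp_pos: [0.4765, -0.2752, 0.1709]
eef_rot: [180.0, 0.0, -77.2]
contact_force: [0.4, -0.2, -0.3]
gripper_width: 0.0141
```

Request:
carry_out(commands=[0,0,0,0,1,0,0,0.2,0,1,0,0,0.4,0,1,0,0,0.6,0,1,0,0,0.7,0,1,0,0,0.7,0,1,0,0,0.6,0,1,0,0,0.3,0,1])

```text
time_s: 14.0
tcp_pos: [0.4771, -0.2756, 0.314]
eef_rot: [-179.8, -0.1, -77.2]
contact_force: [0.1, -0.2, -0.7]
gripper_width: 0.0142
```

Run:
```python
from h import *
s,w=wcap();print(s['tcp_pos'],s['eef_rot'],s['contact_force'],s['gripper_width'],s['time_s'])
a=cap('scene')
cv2.imwrite('pics/l4.png',np.hstack([cv2.resize(w['frame'],(400,300)),cv2.resize(a['frame'][120:240,280:440],(400,300))])[:,:,::-1])
```

```text
[ 0.47708578 -0.27560859  0.31397864] [-1.79817818e+02 -1.14973382e-01 -7.71564732e+01] [ 0.0975201  -0.2110692  -0.71937214] 0.014203483559260629 14.0
```

View pics/l4.png

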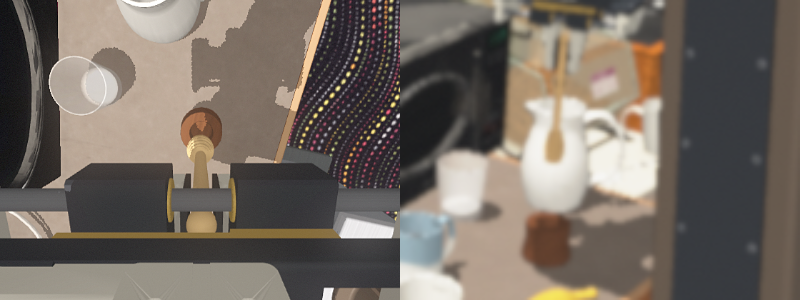

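The dipper is out of the stand and held between the pads. I check its tilt.

Run:
```python
from h import *
s,w=wcap();a=cap('scene');x,y,z=s['tcp_pos']
for c in (w,a):
    for zz in (.344,.31,.200,.177,.155): print(zz,proj(c,[x,y,zz]).round(1))
for f,bx in ((w,(240,120,330,260)),(a,(325,130,360,200))):
    h=cv2.cvtColor(f['frame'],cv2.COLOR_RGB2HSV);m=cv2.inRange(h,(10,70,90),(30,200,255))
    for v in range(bx[1],bx[3],8):
        u=np.nonzero(m[v,bx[0]:bx[2]])[0]
        if len(u):print(v,u.min()+bx[0],u.max()+bx[0],end=' | ')
    print()
```

```text
0.344 [282.4 322.7]
0.31 [282.4 279.3]
0.2 [282.3 215.1]
0.177 [282.3 207.9]
0.155 [282.3 202. ]
0.344 [345.2 132.8]
0.31 [344.4 142.3]
0.2 [341.9 172. ]
0.177 [341.4 178. ]
0.155 [341.  183.6]
152 271 293 | 160 260 301 | 168 255 308 | 176 253 310 | 184 253 310 | 192 253 309 | 200 257 306 | 208 262 300 | 216 263 298 | 224 267 293 | 232 272 289 | 240 272 290 | 248 271 291 | 256 240 328 | 
130 354 355 | 138 334 359 | 146 330 359 | 154 325 354 | 162 325 359 | 170 325 343 | 178 339 344 |
```

Request:
carry_out(commands=[-0.07,0.4,0,0,1,-0.07,0.7,0,0,1,-0.07,0.8,0,0,1,-0.07,0.8,0,0,1,-0.07,0.8,0,0,1,-0.07,0.8,0,0,1,-0.07,0.8,0,0,1,-0.07,0.8,0,0,1])

```text
time_s: 15.0
tcp_pos: [0.4531, -0.0381, 0.3094]
eef_rot: [179.9, 0.0, -77.2]
contact_force: [-0.0, 0.1, -0.6]
gripper_width: 0.0142
```

Request:
carry_out(commands=[-0.06,0.8,0,0,1,-0.05,0.7,0,0,1,-0.05,0.4,0,0,1,0,0.2,0,0,1,0,0,0,0,1,0,0,0,0,1])

```text
time_s: 15.6
tcp_pos: [0.4475, 0.0443, 0.3103]
eef_rot: [179.9, -0.0, -77.2]
contact_force: [0.6, 0.5, 0.1]
gripper_width: 0.0137
```

Run:
```python
from h import *
s,w=wcap();print(s['tcp_pos'],s['eef_rot'],s['contact_force'],s['gripper_width'],s['time_s'])
a=cap('scene')
print('mug rim pred',proj(a,[.446,.0555,.095]), 'rim ends',proj(a,[.446,.1005,.095]),proj(a,[.446,.0105,.095]),'foot',proj(a,s['tcp_pos']-np.array([0,0,.159])))
W=w['frame'].copy()
for p in [(.446,.0555,.095)]+[(.446+.045*np.cos(t),.0555+.045*np.sin(t),.095) for t in np.arange(0,6.3,.4)]:
    cv2.circle(W,tuple(int(v) for v in proj(w,p)),2,(255,0,0),-1)
cv2.imwrite('pics/l5.png',np.hstack([cv2.resize(W,(400,300)),cv2.resize(a['frame'][160:280,220:380],(400,300))])[:,:,::-1])
```

```text
[0.44751082 0.04425511 0.31032939] [ 1.79926910e+02 -2.56496087e-02 -7.71606081e+01] [0.61073312 0.54706373 0.05089773] 0.01366548263666612 15.6
mug rim pred [289.69918952 235.52127253] rim ends [280.3251157  241.17218958] [298.63574459 230.1341023 ] foot [292.0320576  218.04029507]
```

View pics/l5.png

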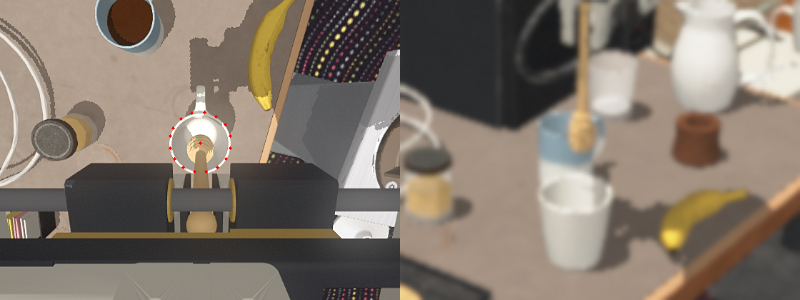

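The predicted rim circle (red) lies on the mug, so it has not moved. The dipper hangs above the mouth, slightly to the handle side. I lower it.

Request:
carry_out(commands=[0,0,-0.3,0,1,0,0,-0.5,0,1,0,0,-0.5,0,1,0,0,-0.5,0,1,0,0,-0.5,0,1,0,0,-0.4,0,1,0,0,-0.2,0,1,0,0,0,0,1])

```text
time_s: 16.5
tcp_pos: [0.4469, 0.044, 0.1937]
eef_rot: [179.9, -0.0, -77.2]
contact_force: [0.5, -0.2, 1.1]
gripper_width: 0.014
```

Request:
carry_out(commands=[0,0,-0.1,0,1,0,0,-0.1,0,1,0,0,-0.05,0,1,0,0,0,0,1])

```text
time_s: 16.9
tcp_pos: [0.4476, 0.0447, 0.1849]
eef_rot: [-180.0, 0.0, -77.2]
contact_force: [-0.3, 0.1, -0.7]
gripper_width: 0.0143
```

Request:
carry_out(commands=[0,0,-0.1,0,1,0,0,-0.1,0,1,0,0,-0.08,0,1,0,0,0,0,1])

```text
time_s: 17.3
tcp_pos: [0.4474, 0.0446, 0.1732]
eef_rot: [179.9, -0.0, -77.2]
contact_force: [-0.5, 0.1, 0.0]
gripper_width: 0.0142
```

Request:
carry_out(commands=[0,0,-0.04,0,1,0,0,-0.03,0,1,0,0,0,0,1])

```text
time_s: 17.6
tcp_pos: [0.4476, 0.0447, 0.1708]
eef_rot: [180.0, -0.0, -77.2]
contact_force: [0.2, -0.0, -0.3]
gripper_width: 0.0139
```

Request:
carry_out(commands=[0,0,-0.05,0,1,0,0,-0.04,0,1,0,0,-0.03,0,1,0,0,0,0,1])

```text
time_s: 18.0
tcp_pos: [0.4479, 0.0448, 0.1663]
eef_rot: [-180.0, -0.0, -77.2]
contact_force: [-0.6, 0.3, 1.3]
gripper_width: 0.0138
```

Request:
carry_out(commands=[0,0,-0.03,0,1,0,0,0,0,1,-0.024,0.11,0,0,1,-0.024,0.11,0,0,1,-0.024,0.11,0,0,1,-0.024,0.11,0,0,1,-0.024,0.11,0,0,1,-0.024,0.11,0,0,1], grip_force=4)

```text
time_s: 18.8
tcp_pos: [0.4415, 0.0715, 0.1647]
eef_rot: [180.0, -0.0, -77.2]
contact_force: [0.4, 0.2, 1.4]
gripper_width: 0.015
```

Run:
```python
from h import *
s,w=wcap();print(s['tcp_pos'],s['contact_force'],s['gripper_width'],s['time_s'])
a=cap('scene')
cv2.imwrite('pics/l6.png',np.hstack([w['frame'][120:420,80:480],cv2.resize(a['frame'][180:270,230:350],(400,300))])[:,:,::-1])
```

```text
[0.44149868 0.07151407 0.16466672] [0.35498662 0.2415087  1.39178369] 0.015030121918889383 18.8
```

View pics/l6.png

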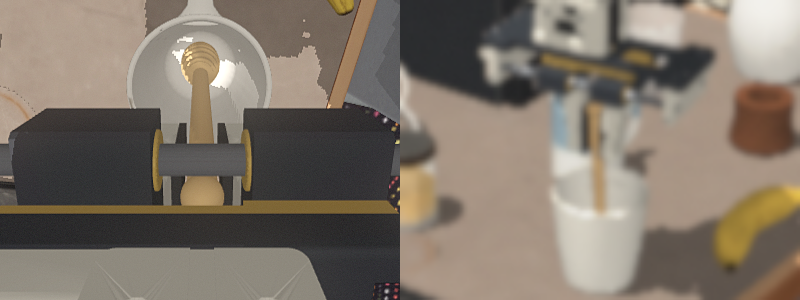

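The dipper is pivoting in the grip. The head is now at wrist (280,180), 27 px towards the handle side of where it hung upright, and the mug is in place. I continue the arc.

Request:
carry_out(commands=[-0.024,0.11,-0.01,0,1,-0.024,0.11,-0.02,0,1,-0.024,0.11,-0.03,0,1,-0.024,0.11,-0.03,0,1,-0.024,0.11,-0.04,0,1,0,0,0,0,1])

```text
time_s: 19.5
tcp_pos: [0.4371, 0.0937, 0.1597]
eef_rot: [-180.0, 0.0, -77.1]
contact_force: [-0.6, 0.5, 1.9]
gripper_width: 0.0144
```

Request:
carry_out(commands=[-0.024,0.11,-0.04,0,1,-0.024,0.11,-0.05,0,1,0,0,0,0,1])

```text
time_s: 19.8
tcp_pos: [0.4348, 0.1021, 0.1556]
eef_rot: [179.9, -0.0, -77.2]
contact_force: [0.2, 1.1, 0.7]
gripper_width: 0.0121
```

Run:
```python
from h import *
s,w=wcap('w7');print(s['tcp_pos'],s['contact_force'],s['gripper_width'],s['time_s'])
h=cv2.cvtColor(w['frame'],cv2.COLOR_RGB2HSV);m=cv2.inRange(h,(10,70,90),(30,200,255))
for v in range(60,280,8):
    u=np.nonzero(m[v,230:340])[0]
    if len(u):print(v,u.min()+230,u.max()+230,end=' | ')
g=cv2.inRange(h,(0,0,120),(180,40,255))
print('\nrim pred',[proj(w,(.446+.045*np.cos(t),.0555+.045*np.sin(t),.095)).round(0).tolist() for t in (0,-1.36,3.14)])
print([[int(x) for x in w['frame'][v,u]] for v in (100,) for u in range(190,380,10)])
```

```text
[0.43478609 0.10212463 0.15564632] [0.18530213 1.10187851 0.72295949] 0.012061651564940467 19.8
124 278 282 | 132 266 295 | 140 262 299 | 148 260 300 | 156 261 300 | 164 264 297 | 172 269 291 | 180 272 289 | 188 272 289 | 196 271 290 | 204 271 290 | 212 271 291 | 220 270 292 | 228 270 292 | 236 269 293 | 244 269 293 | 252 242 321 | 260 240 323 | 268 240 323 | 276 239 324 | 
rim pred [[202.0, 138.0], [282.0, 71.0], [357.0, 174.0]]
[[177, 158, 142], [168, 151, 133], [171, 151, 137], [133, 116, 100], [241, 234, 223], [167, 161, 150], [174, 166, 156], [175, 169, 158], [136, 132, 123], [139, 133, 124], [138, 131, 124], [138, 133, 123], [141, 136, 128], [140, 134, 125], [178, 171, 162], [114, 98, 87], [114, 99, 89], [114, 102, 90], [115, 102, 92]]
```

Request:
carry_out(commands=[-0.02,0.09,-0.05,0,1,-0.02,0.09,-0.05,0,1,0,0,0,0,1])

```text
time_s: 20.15
tcp_pos: [0.4338, 0.1096, 0.1522]
eef_rot: [-180.0, 0.0, -77.1]
contact_force: [0.9, 0.8, 2.7]
gripper_width: 0.0117
```

Run:
```python
from h import *
s,w=wcap('w8');print(s['tcp_pos'],s['contact_force'],s['gripper_width'],s['time_s'])
h=cv2.cvtColor(w['frame'],cv2.COLOR_RGB2HSV);m=cv2.inRange(h,(10,70,90),(30,200,255))
for v in range(92,180,8):
    u=np.nonzero(m[v,230:340])[0]
    if len(u):print(v,u.min()+230,u.max()+230,end=' | ')
# head px for model tilt
M=np.array([.446,.0555]);e=np.array([-.209,.978]);g=np.array(s['tcp_pos'])-[0,0,.003]
for th in (15,20,25,28,31):
    t=np.radians(th)
    for L in (.134,):
        p=np.r_[g[:2]-e*L*np.sin(t),g[2]-L*np.cos(t)];f=np.r_[g[:2]-e*.156*np.sin(t),g[2]-.156*np.cos(t)]
        print(th,proj(w,p).round(1),'foot local y',((f[:2]-M)@e).round(4),'z',f[2].round(4))
gl=(g[:2]-M)@e;print('grip local',gl,g[2])
```

```text
[0.43375307 0.10962077 0.15217949] [0.86716563 0.82257861 2.74378954] 0.011662365366342084 20.15
116 274 289 | 124 265 297 | 132 262 300 | 140 261 302 | 148 261 301 | 156 264 298 | 164 270 293 | 172 273 290 | 15 [282.5 165.3] foot local y 0.0151 z -0.0015
20 [282.7 151.1] foot local y 0.0021 z 0.0026
25 [282.9 136.8] foot local y -0.0104 z 0.0078
28 [283.1 128.1] foot local y -0.0178 z 0.0114
31 [283.2 119.3] foot local y -0.0249 z 0.0155
grip local 0.05548971814105598 0.14917948789055296
```

The dipper is tilted about 24°, with its foot on the floor on the handle side and its handle about 2 mm from the far rim. I release it gently.

Request:
carry_out(commands=[0,0,0,0,0.7,0,0,0,0,0.65,0,0,0,0,0.5,0,0,0,0,0.2,0,0,0,0,-0.2,0,0,0,0,-0.5,0,0,0,0,-0.5,0,0,0,0,-0.5])

```text
time_s: 21.0
tcp_pos: [0.4336, 0.1092, 0.1522]
eef_rot: [-180.0, 0.0, -77.2]
contact_force: [-0.6, -0.2, 0.3]
gripper_width: 0.0568
```

Request:
carry_out(commands=[0,0,0.1,0,-0.5,0,0,0.3,0,-0.5,0,0,0.6,0,-0.5,0,0,0.8,0,-0.5,0,0,0.9,0,-0.5,0,0,0.9,0,-0.5,0,0,0.5,0,-0.5,0,0,0,0,-0.5])

```text
time_s: 21.8
tcp_pos: [0.4348, 0.1097, 0.3197]
eef_rot: [-179.7, 0.1, -77.1]
contact_force: [-0.4, -0.1, -0.1]
gripper_width: 0.0658
```

Request:
carry_out(commands=[0,0.8,0.3,0,-0.5,0,0.8,0.3,0,-0.5,0,0.8,0,0,-0.5,0,0.8,0,0,-0.5,0,0.5,0,0,-0.5,0,0,0,0,-0.5])

```text
time_s: 22.4
tcp_pos: [0.4334, 0.2589, 0.3391]
eef_rot: [179.9, -0.1, -77.1]
contact_force: [0.3, -0.4, -0.4]
gripper_width: 0.0656
```

Run:
```python
from h import *
import pickle
s,w=wcap('w9');print(s['tcp_pos'],s['contact_force'],s['gripper_width'],s['time_s'])
a=cap('scene');b=cap('top');pickle.dump((w,a,b),open('f.pkl','wb'))
W=w['frame'].copy()
for t in np.arange(0,6.3,.4): cv2.circle(W,tuple(int(v) for v in proj(w,(.446+.045*np.cos(t),.0555+.045*np.sin(t),.095))),1,(255,0,0),-1)
S=cv2.resize(a['frame'][180:300,150:390],(400,200));T=cv2.resize(b['frame'][185:290,150:370],(400,200))
cv2.imwrite('pics/fin.png',np.vstack([np.hstack([S,T]),cv2.resize(W,(533,400))[:,:533] if 0 else np.pad(cv2.resize(W,(533,400)),((0,0),(0,267),(0,0)))])[:,:,::-1])
```

```text
[0.43335724 0.25892635 0.3390513 ] [ 0.29652848 -0.41302658 -0.37976199] 0.06564983282601651 22.4
```

View pics/fin.png

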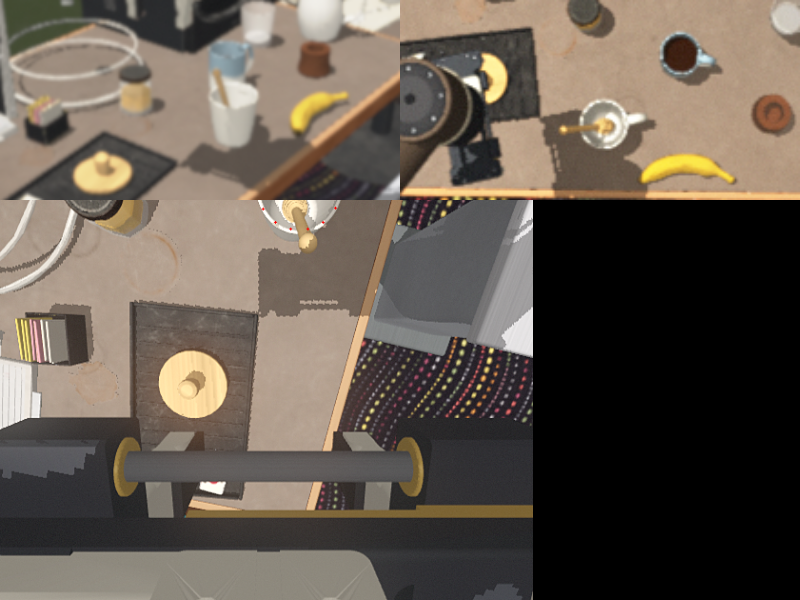

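The final views show the lid knob up in the tray and the dipper in the mug, leaning away from the handle. The mug sits on the predicted rim circle. One numeric check of the lean direction before handing in.

Run:
```python
from h import *
import pickle
w,a,b=pickle.load(open('f.pkl','rb'))
M=np.array([.446,.0555])
for n,c,u,v in(('top',b,239.7,252.7),('wrist',w,308*1.05,(242-200)*1.05)):
    for z in (.16,.17):
        d=onz(c,u,v,z)[:2]-M;print(n,z,d.round(4),'az',np.degrees(np.arctan2(d[1],d[0])).round(1),'want 102')
h=cv2.cvtColor(b['frame'],cv2.COLOR_RGB2HSV)
print('handle tip top now',onz(b,150+(645-400)*.55,185+118*.525,.05))
```

```text
top 0.16 [-0.0152  0.0699] az 102.2 want 102
top 0.17 [-0.0156  0.0691] az 102.8 want 102
wrist 0.16 [-0.0177  0.0677] az 104.7 want 102
wrist 0.17 [-0.0171  0.07  ] az 103.7 want 102
handle tip top now [ 0.46010516 -0.02544268  0.05      ]
```

```bash
python3 -c "
from h import *
print(r.close_job())"
```

```text
the job is handed in; nothing more can be done
None
```

I took the lid off the white mug and set it knob up on the free part of the tray. Then I lifted the dipper out of its stand and lowered it head down into the mug. I pivoted it in a light grip until it was almost on the rim, let go, and handed the job in at about 22 s.

- **Lean direction:** the dipper points to 102–105° in the top and wrist views, against 102° for straight across from the handle.
- **Mug:** its rim and handle tip were within about 3 mm of where they started, which is as close as I could measure.
- **Everything else:** I saw no other objects moved in the final pictures, though I did not measure them. The gripper was clear of everything, and the highest wrist force I read was about 4 N.
- **Small drop at the end:** when released, the dipper still had about 2 mm to fall to the rim.
- **No failures:** none of the checks failed or disagreed.

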